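Wedge a test plate tight in the sanding board

ROBOT

A 6-joint arm with a two-finger parallel gripper is mounted at the origin on the work surface; the furniture and walls round the work are solid. World frame = base frame: x ahead of the robot, y to its left, z up, the work surface at z = 0. Lengths are in m, angles in rad, forces in N, time in s.
With the tool pointing down it reaches from about 0.375 to 0.925 m from the base axis. Payload 5.7 kg.
Tool frame: the origin (TCP) lies midway between the tips of the shut fingers; the grasp point (between the pads) lies 19 mm behind it; z points along the fingers, y is the line along which they close (so a half turn about z gives the same grasp; the last joint's range is limited). The gripper opens to 85 mm and grips with 20 to 120 N. Pads are 22 mm wide; open, the fingers measure 114 mm over their backs; the gripper's body (76 mm by 85 mm) begins 54 mm behind the grasp point. The pads swing forward as they close: fully open they stand 13 mm farther back than shut.
Start: joints at [1.031, 0.359, 1.51, -0, 1.272, -0.115], TCP at [0.247, 0.547, 0.231] pointing down, gripper open.
Joint ranges: [-2.97, 2.97], [-1.01, 2.36], [0.21, 2.38], [-0.96, 4.11], [0.2, 2.71], [-2.98, 2.98]. Speed limits (rad/s): [2.39, 2.39, 3.14, 3.14, 3.14, 3.14].

INTERFACE

Orientations are given as a unit quaternion [x, y, z, w].
In Python, from workcell import robot gives the robot as it stands.
- The arm moves only by the tool carry_out, never from a script. Its argument "steps" is a list of rows, each an object of numbers: "dx", "dy", "dz": the shift along the tool's x, y, z scaled (see below); "wx", "wy", "wz": the turn, a rotation vector about the tool's x, y, z scaled (see below). In form: [{"dx": .., "dy": .., "dz": .., "wx": .., "wy": .., "wz": ..}, ...]. A call has 1 to 8 rows; each row is the pose to reach, as a shift and turn from the pose commanded when the call began, along the tool's axes at that moment; what a row does not reach only later rows make up. The controller multiplies each number of a shift by 10 cm and each number of a turn by 0.5 rad. A row lasts 1/8 s, in which the tool goes at most 62.5 mm and 10.7 degrees, less where a joint would pass 70% of its speed; a pose out of reach is approached as far as the arm can. A call with a number of a shift or a turn outside -1 to 1 is refused whole. A call with a gripper value outside its range is refused whole. "gripper" is the gripper's target within -1 to 1 (fully open at 1, half-way at 0, shut at -1), set as the call begins (left out, the last holds). The fingers move at their own pace and stop on an object; "force" is the grip in N (left out, the last holds). Time passes only in rows, so rows that repeat a pose let the fingers close. It gives the time, the measured TCP pose, the force, the opening and the grip force at its end, in the units of the state.
- robot.get_state(): the state, without advancing time (a new reading comes with each control period).
- robot.camera(name): name is "scene" or "top" or "wrist"; returns (picture, depth): 384x512x3 uint8, blue, green, red; 384x512 float32, m along the optical axis (not along the pixel's ray), 0 where there is no reading.
- robot.camera_model(name): a dict with "mtx" (3x3 intrinsics, pixels), "origin" and "rotation" of the camera in the world. Camera axes: x right, y down, z forward; pixel columns grow to the right and rows downward; lengths in m; the calibration is good to about 2 mm. A picture is of the moment at which its call begins: read the wrist's pose just before it. camera_model takes no time and is no camera call; for the wrist camera it gives the pose at the moment of the call.
- robot.close_job(): hands the job in; it is judged then, once.
Trained networks look in the newest picture that a camera, given by its name, has taken for a name from the list of things; names that differ only in an ending like _2 or _b are one class to them, and where a whole thing is asked for, a point or a joint stands for the part that bears it (a point fixed in the world has none). Each returns a list of dicts, best first, with "confidence" (0 to 1); they miss things now and then, are a little off and sometimes report something else, mostly with a low value. They report only what shows in the picture. A call takes as long as a camera call.
- robot.boxes_of(camera, thing): "rect" ([left, top, right, bottom] as shares, 0 to 1, of the picture: columns of its width, rows of its height, round what is visible of it).
The state is a dict: "clock": time; "joint_pos": joint angles; "joint_velocities": joint speeds; "tau": joint torques, N m; "ee_pos": TCP position; "tcp_rot": TCP orientation; "wrist_force": force on the tool from outside, world axes, zero at the start; "torque": the same for the moment, N m; "opening": finger opening in m; "gripper_force": force on a finger pad.
Only numpy, scipy, OpenCV 4.12 (cv2) and the standard library are available. Lean on these libraries where they do the work, as an engineer would, in place of code of your own. Each camera call takes 0.05 s, during which the arm holds its last target. There are 200 camera calls.

TASK

Clamp the test plate in the sanding board, ready for sanding: pick up the wooden wedge, lay its nose flat on the board between the plate and the tapered bar, at the end where that gap is wide enough, and slide it in until it has pushed the plate flush along the straight bar. The plate is wiped clean, so let nothing but the wedge touch it, and leave the sanding block and the tape roll alone. Finish while still holding the wedge in your grip, driven firmly home between plate and tapered bar, so that it keeps the plate pressed against the straight bar.

Things in the scene. Friction and masses are not known exactly. Their poses are not given: they have to be found in the camera images.
- sanding_board: Board fixed to the bench: plywood base 176 x 180 x 12 mm, a bar on either side (at y = +63 and -63 mm; which bar is on which side varies). Origin on its underside in the middle of the plate's bay, z up, top face at z = 12. x runs along the bay from the open end (base edge x = -84) to a low end stop, 74 mm wide and 8 mm high, face at x = +73.
- straight_bar: Straight bar, fixed on the base: 150 (x) x 46.4 (y) x 18 mm high. Origin at the centre of its underside, axes parallel to the board's. With the plate flush against its inner face, the plate's origin is 58.2 mm from the bar's in y.
- tapered_bar: Bar fixed opposite the straight one: 150 mm long (x), 18 mm high, both long faces slanting 7 degrees: 11.6 mm wide at x = -75, 30 mm at x = 0, 48.4 mm at x = +75. Origin on its underside at mid length and width, axes parallel to the board's. So the gap beside the plate is widest at the open end.
- test_plate: Sprayed test plate, loose, 70 (x) x 130 (y) x 10 mm, about 90 g, origin under its centre. It lies flat on the base, long side along the bay, 3 to 7 mm off the straight bar, slightly askew. The gap to the tapered bar is then 17 to 25 mm at the plate's open end, under 10 mm at the other; with the plate flush, 26.2 mm at board x = -65 and 10.2 at +65.
- wedge: Loose wooden wedge, about 70 g, 150 mm long, 18 mm high, tapering 3.5 degrees on each side from 30.3 mm wide (rear, x = -25) to 12 mm (nose, x = +125). Origin on its underside below the tab, x to the nose, z up. In place its axis points 3.5 degrees off the board's x, toward the straight bar; it jams (friction holds it) with the nose near board x = +50 when the plate is flush.
- wedge_nose (a point): Middle of the wedge's nose, on its underside (wedge x = +125).
- wedge_tab (a point): Middle of the tab, 45 mm above the wedge's underside: the place to grip. The tab is an upright block 40 (wedge x) x 16 mm (wedge y, across which the fingers close), its top 58 mm above the underside.
- block: Dark foam sanding block, 63 x 110 x 22 mm, loose bystander; leave alone. Origin under its centre.
- tape: Roll of masking tape lying flat, 94 mm across, 19 mm high, loose bystander; leave alone. Origin under its centre.

How it is judged:
By the outcome, as a careful person would: the job done as asked, in the order asked, and still so for the second after the job is handed in, while the arm keeps its last pose, push and grip.
It also fails if it takes over 37 s, if anything falls off the work surface, if the arm or the gripper's body presses on something with over 40 N, if the wrist force passes 120 N, or if a joint passes its speed limit or range.

## Working session

There is one attempt and no reset: what is moved stays moved. The work goes in short steps, Python scripts to look and compute and a tool call to move; the robot and the scene stay as the last step left them, time stands still between calls to the robot, and variables do not carry over. Pictures are saved under pics/ and viewed, at most 10 in all, crops included, and the job is handed in when it is done.

Besides the shell and the picture viewer there is one more tool, called after "Call:" by a JSON object that holds its "method" and its "body", one argument or row to a line. carry_out: Moves the arm, as the interface text tells. Its arguments: {"type":"object","properties":{"steps":{"type":"array"},"gripper":{"type":"number"},"force":{"type":"number"}},"required":["steps"]}

```bash
mkdir -p pics; ls
cat > h.py <<'E'
import numpy as np, cv2
from workcell import robot
from scipy.spatial.transform import Rotation as R
def look(n):
    m=robot.camera_model(n); p,d=robot.camera(n); return p,d,m
def cloud(d,m):
    K=np.array(m["mtx"]); v,u=np.mgrid[:d.shape[0],:d.shape[1]]
    c=np.stack([(u-K[0,2])/K[0,0]*d,(v-K[1,2])/K[1,1]*d,d],-1)
    w=c@np.array(m["rotation"]).T+np.array(m["origin"]); w[d==0]=np.nan; return w
E
python3 - <<'E'
from h import *
p,d,m=look("top"); w=cloud(d,m)
cv2.imwrite("pics/top.png",p); np.savez("top.npz",p=p,d=d,w=w)
print(m); print(robot.get_state())
for t in ["sanding_board","straight_bar","tapered_bar","test_plate","wedge","block","tape"]:
    for b in robot.boxes_of("top",t)[:1]: print(t,b["confidence"],np.round(np.array(b["rect"])*[512,384,512,384]))
E
```

```text
picsTraceback (most recent call last):
  File "<stdin>", line 2, in <module>
  File "h.py", line 9, in cloud
    w=c@np.array(m["rotation"]).T+np.array(m["origin"]); w[d==0]=np.nan; return w
      ~^~~~~~~~~~~~~~~~~~~~~~~~~~
ValueError: matmul: Input operand 1 has a mismatch in its core dimension 0, with gufunc signature (n?,k),(k,m?)->(n?,m?) (size 4 is different from 3)
```

Rotation is a quaternion.

```bash
sed -i 's/np.array(m\["rotation"\]).T/R.from_quat(m["rotation"]).as_matrix().T/' h.py
python3 - <<'E'
from h import *
p,d,m=look("top"); w=cloud(d,m)
cv2.imwrite("pics/top.png",p); np.savez("top.npz",p=p,d=d,w=w)
print(m); print(robot.get_state())
for t in ["sanding_board","straight_bar","tapered_bar","test_plate","wedge","block","tape"]:
    for b in robot.boxes_of("top",t)[:1]: print(t,b["confidence"],np.round(np.array(b["rect"])*[512,384,512,384]))
E
```

```text
{'mtx': array([[431.60451327,   0.        , 257.5183182 ],
       [  0.        , 431.60451327, 188.0881364 ],
       [  0.        ,   0.        ,   1.        ]]), 'origin': array([0.28666076, 0.08496318, 1.1624541 ]), 'rotation': array([ 0.70674252, -0.70267965,  0.05885593, -0.05737849])}
{'clock': 0.1, 'joint_pos': array([ 1.03094302e+00,  3.59446836e-01,  1.51132562e+00,  3.11208786e-06,
        1.27253107e+00, -1.15128737e-01]), 'joint_velocities': array([-0.0003875 , -0.00103719, -0.00092474,  0.00062467,  0.00014497,
        0.00082677]), 'tau': array([-6.21475283e-04, -5.28656602e+01, -2.79346704e+01, -1.46772541e-04,
        5.09214544e-03,  2.10912009e-05]), 'ee_pos': array([0.24694086, 0.546143  , 0.23052887]), 'tcp_rot': array([ 2.10770073e-01,  9.77535291e-01, -8.09493470e-04, -2.76574713e-04]), 'wrist_force': array([ 0.31557219, -0.09825285,  0.33253635]), 'torque': array([-0.0014089 , -0.00219498, -0.00403763]), 'gripper_force': 0.0, 'opening': 0.08544524989177969}
sanding_board 0.73 [243. 150. 319. 228.]
straight_bar 0.91 [246. 152. 306. 181.]
tapered_bar 0.6 [254. 198. 316. 216.]
test_plate 0.87 [255. 172. 305. 200.]
wedge 0.88 [178. 180. 237. 197.]
block 0.78 [158. 218. 191. 265.]
tape 0.68 [333. 136. 372. 170.]
```

View pics/top.png

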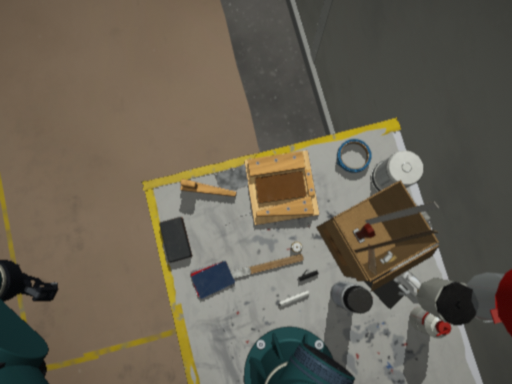

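The picture shows the board at about (282,188), the wedge at (207,188) with its tab on the left, the block at (175,240) and the tape at (352,155). I'll measure these more closely.

Run:
```python
from h import *
z=np.load("top.npz"); p,w=z["p"],z["w"]
c=p[140:235,165:325]; cv2.imwrite("pics/top_c.png",cv2.resize(c,(800,475),interpolation=cv2.INTER_CUBIC))
for n,(u,v) in dict(tab=(190,186),wedgemid=(215,190),nose=(236,193),straight=(276,166),tap=(285,210),plate=(280,186),table=(225,220),tape=(352,140)).items(): print(n,np.round(w[v,u],4))
np.set_printoptions(linewidth=250)
print((w[176:204:1,174:242:2,2]*1000).round())
```

```text
tab [0.4745 0.2584 0.058 ]
wedgemid [0.4709 0.1973 0.0175]
nose [0.4653 0.1415 0.0031]
straight [0.5351 0.0339 0.03  ]
tap [0.4165 0.0103 0.0308]
plate [0.4819 0.0229 0.0233]
table [3.919e-01 1.702e-01 3.000e-04]
tape [ 0.6124 -0.1755  0.0162]
[[-1.  0. -1.  2.  1.  6.  1.  3. -1.  3.  1.  3.  2.  2. -1.  1.  1. -1.  1.  3. -0.  5.  1.  2.  3.  3.  1.  4.  3.  2.  4.  2.  7. -2.]
 [ 1.  6.  1.  3.  7.  1.  5. -5. -0.  2.  2. -0. -1.  2.  2. -1.  1.  0.  1. -1.  2.  1.  2.  3.  6.  5.  3.  2.  5.  7.  1.  5.  0.  4.]
 [ 4.  3.  1.  3.  4.  5.  4.  4.  1.  1.  2.  2.  0.  1.  0. -3.  2.  0. -2.  0. -0.  7.  6.  2.  6.  4.  5.  5.  6.  2.  2.  7.  0.  5.]
 [ 4.  3.  6.  4. 15.  1.  4.  4.  3. -0.  2.  0.  1.  1.  1.  2. -3. -1. -0. nan -1.  5.  4.  5.  5.  2.  3.  3.  1.  3.  3.  6.  0.  1.]
 [ 2.  3.  3.  1. 58. 61. 57. -0. -5.  1. -1.  0.  2. -1.  0.  1. -1. -3. -1. -0.  2.  4.  6.  1.  6.  0.  6.  3.  6.  5.  5.  6.  2.  2.]
 [ 2.  4.  6.  8. 61. 55. 59. 55. 55. 51. -3.  2. -1. -1.  0.  2. -1.  3.  3. -0.  4. -1.  2.  1.  6.  7.  4.  0.  1. -1.  1.  4.  3.  0.]
 [ 1. -2.  4.  4. 59. 
[... 2336 characters left out ...]
 0.]
 [ 1. -1. -0. -6. -2.  1. -2. -0. -1.  3.  1. -4.  2. -4.  1. -2. -1. -2.  3. -1.  1.  2. -0.  2.  2. -0.  1. -0.  4.  6.  0. -2.  1.  0.]
 [-2.  2. -3.  2.  1.  3. -4. -1.  3.  2. -5.  2.  6.  1. -4.  1. -0. -4. -1. -3. -2.  1.  0. -2. -1.  1. -1. -3. -1. -1. -2. -0. -1.  6.]
 [ 0.  3. -2.  5. -4.  3. -1.  1. -0. -2.  2.  4. -0.  3. -3.  3.  4. -2. -0.  0.  1.  3.  1.  2.  3. -1. -2.  2. -2. -0.  2. -1. -4. -4.]
 [-2.  3.  4.  3. -1.  1. -0. -0. -0. -2.  1.  1. -1. -3.  3.  1. -0. -1. -2. -2. -0. -2.  7.  4.  2. -0.  2.  1.  0.  2.  2.  3. -6. -2.]
 [ 4.  4. -1. -1.  1. -1. -1. -2. -0.  1. -2.  1. -2.  0. -1. -1. -3.  1. -0.  1.  1.  0.  2.  2. -0.  5.  5. -1.  1. -0.  2. -1.  3. -1.]]
```

View pics/top_c.png

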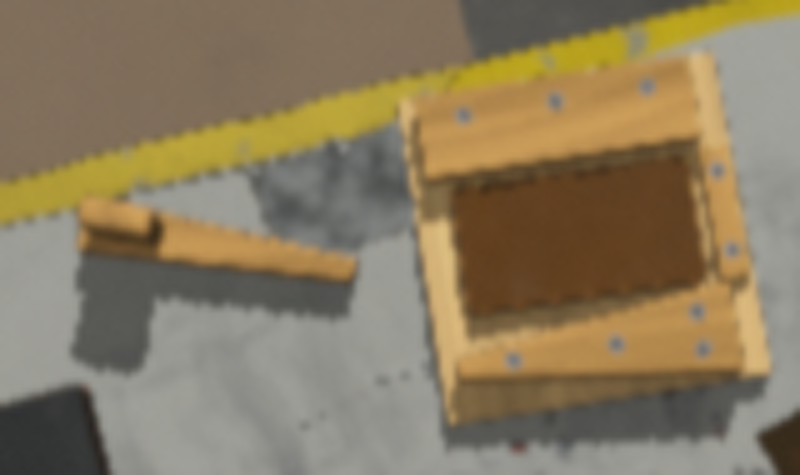

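The close-up shows the straight bar on the upper (+x) side and the tapered bar on the lower side. The open end is on the left, and the wedge points right with its tab at the left. Next I'll fit poses from the cloud.

```bash
cat >> h.py <<'E'
def mv(pos,yaw,s=None):
    "remaining shift/turn in tool units to TCP pos, tool-x world yaw (deg), pointing down"
    s=s or robot.get_state(); Rt=R.from_quat(s["tcp_rot"])
    d=Rt.inv().apply(np.array(pos)-s["ee_pos"])/0.1
    y=np.radians(yaw); Rg=R.from_matrix(np.array([[np.cos(y),np.sin(y),0],[np.sin(y),-np.cos(y),0],[0,0,-1]]))
    r=(Rt.inv()*Rg).as_rotvec()/0.5
    print("shift",d.round(3),"turn",r.round(3)); return d,r
E
python3 - <<'E'
from h import *
z=np.load("top.npz"); p,w=z["p"],z["w"]
def sel(u0,u1,v0,v1,z0,z1):
    a=w[v0:v1,u0:u1].reshape(-1,3); return a[(a[:,2]>z0)&(a[:,2]<z1)]
def rect(a):
    (c,s,an)=cv2.minAreaRect((a[:,:2]*1000).astype(np.float32)); return np.round(c,1),np.round(s,1),round(an,1)
print("tab",rect(sel(170,240,170,200,.054,.064)))
print("wedge",rect(sel(170,240,170,205,.012,.024)))
print("bars",rect(sel(243,322,145,235,.027,.034)))
print("str",rect(sel(243,310,145,184,.027,.034)))
print(robot.camera_model("wrist"))
mv([.468,.235,.20],84)
E
```

```text
tab (array([481.6, 265. ]), array([39.6, 15.6]), 78.6)
wedge (array([474.9, 215.9]), array([149. ,  29.7]), 81.3)
bars (array([459.1,  16.4]), array([217.8, 156.3]), 9.4)
str (array([532.9,  32.2]), array([ 66.9, 149.1]), 9.4)
{'mtx': array([[265.513516  ,   0.        , 257.5611446 ],
       [  0.        , 265.513516  , 192.52693251],
       [  0.        ,   0.        ,   1.        ]]), 'origin': array([0.1863858 , 0.57471181, 0.37442718]), 'rotation': array([0.83341129, 0.53661735, 0.07200496, 0.11082751])}
shift [-3.295 -1.929  0.313] turn [-0.     0.     2.501]
```

Call:
{"method": "carry_out", "body": {
  "steps": [
    {"dx": -0.5,"dy": -0.3,"wz": 0.3},
    {"dx": -1,"dy": -0.6,"wz": 0.6},
    {"dx": -1,"dy": -0.6,"wz": 0.9}
  ]
}}

```text
invalid input
```

```bash
python3 -c "
from h import *
mv([.472,.215,.20],81.5)"
```

```text
shift [-3.414 -2.095  0.313] turn [-0.     0.     2.589]
```

Call:
{"method": "carry_out", "body": {
  "steps": [
    {"dx": -0.5,"dy": -0.3,"dz": 0,"wx": 0,"wy": 0,"wz": 0.3},
    {"dx": -1.0,"dy": -0.6,"dz": 0,"wx": 0,"wy": 0,"wz": 0.6},
    {"dx": -1.0,"dy": -0.6,"dz": 0,"wx": 0,"wy": 0,"wz": 0.9}
  ],
  "gripper": 1,
  "force": 60
}}

```text
clock: 0.82
ee_pos: [0.3155, 0.4477, 0.2313]
tcp_rot: [0.428, 0.904, -0.001, 0.0]
wrist_force: [-0.3, 0.6, -0.1]
opening: 0.085
gripper_force: 0.0
```

```bash
python3 -c "
from h import *
mv([.472,.215,.20],81.5)"
```

```text
shift [-2.791 -0.266  0.317] turn [-0.     0.003  1.671]
```

Call:
{"method": "carry_out", "body": {
  "steps": [
    {"dx": -0.5,"dy": 0,"dz": 0,"wx": 0,"wy": 0,"wz": 0.3},
    {"dx": -1.0,"dy": 0,"dz": 0.1,"wx": 0,"wy": 0,"wz": 0.6},
    {"dx": -1.0,"dy": 0,"dz": 0.15,"wx": 0,"wy": 0,"wz": 0.9}
  ]
}}

```text
clock: 1.2
ee_pos: [0.3797, 0.3716, 0.2161]
tcp_rot: [0.618, 0.786, -0.0, 0.001]
wrist_force: [-0.6, -0.0, -0.7]
opening: 0.0856
gripper_force: 0.0
```

```bash
python3 -c "
from h import *
mv([.472,.215,.20],81.5)"
```

```text
shift [-1.739  0.529  0.163] turn [0.001 0.002 0.771]
```

Call:
{"method": "carry_out", "body": {
  "steps": [
    {"dx": -0.5,"dy": 0.25,"dz": 0,"wx": 0,"wy": 0,"wz": 0.3},
    {"dx": -1.0,"dy": 0.53,"dz": 0.1,"wx": 0,"wy": 0,"wz": 0.6},
    {"dx": -1.0,"dy": 0.53,"dz": 0.16,"wx": 0,"wy": 0,"wz": 0.77},
    {"dx": -1.0,"dy": 0.53,"dz": 0.16,"wx": 0,"wy": 0,"wz": 0.77}
  ]
}}

```text
clock: 1.7
ee_pos: [0.4536, 0.2892, 0.1999]
tcp_rot: [0.755, 0.656, -0.001, -0.0]
wrist_force: [0.1, 0.3, 0.3]
opening: 0.0853
gripper_force: 0.0
```

Run:
```python
from h import *
p,d,m=look("wrist"); w=cloud(d,m)
cv2.imwrite("pics/w1.png",p); np.savez("w1.npz",p=p,d=d,w=w)
mv([.482,.265,.20],81.5)
```

```text
shift [-0.207  0.318  0.002] turn [-0.001  0.001  0.022]
```

View pics/w1.png

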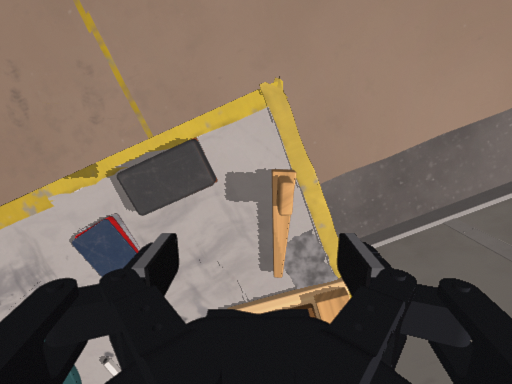

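The wrist view shows the wedge: tab at (286,195), nose at (279,275), and only the board's edge at the bottom. I'll measure the wedge, then swing past the board for one close look.

```bash
cat >> h.py <<'E'
def rect(a):
    (c,s,an)=cv2.minAreaRect((a[:,:2]*1000).astype(np.float32)); return np.round(c,1),np.round(s,1),round(an,1)
E
python3 - <<'E'
from h import *
w=np.load("w1.npz")["w"]
a=w[160:290,262:305].reshape(-1,3)
print("table",np.nanmedian(w[230:260,200:230,2]))
for n,z0,z1 in (("tab",.052,.064),("body",.013,.023)):
    b=a[(a[:,2]>z0)&(a[:,2]<z1)]; print(n,len(b),np.median(b[:,2]),rect(b))
mv([.45,-.06,.22],81.5)
E
```

```text
table 0.0008361724159892392
tab 478 0.05797092999211664 (array([481.8, 267.1]), array([39.3, 16. ]), 80.3)
body 1198 0.01835545141004838 (array([474.3, 217.5]), array([150. ,  29.2]), 81.1)
shift [-3.47   0.446 -0.198] turn [-0.001  0.001  0.022]
```

Call:
{"method": "carry_out", "body": {
  "steps": [
    {"dx": -0.5,"dy": 0,"dz": -0.1,"wx": 0,"wy": 0,"wz": 0},
    {"dx": -1.0,"dy": -0.1,"dz": -0.2,"wx": 0,"wy": 0,"wz": 0}
  ]
}}

```text
clock: 2.0
ee_pos: [0.4299, 0.1922, 0.2208]
tcp_rot: [0.753, 0.658, 0.0, 0.0]
wrist_force: [0.8, -0.2, 0.7]
opening: 0.0853
gripper_force: 0.0
```

Call:
{"method": "carry_out", "body": {
  "steps": [
    {"dx": -0.5,"dy": 0.1,"dz": 0,"wx": 0,"wy": 0,"wz": 0},
    {"dx": -1.0,"dy": 0.2,"dz": 0,"wx": 0,"wy": 0,"wz": 0}
  ]
}}

```text
clock: 2.25
ee_pos: [0.4356, 0.09, 0.2211]
tcp_rot: [0.753, 0.658, 0.001, 0.001]
wrist_force: [0.6, -0.3, -0.2]
opening: 0.0855
gripper_force: 0.0
```

Call:
{"method": "carry_out", "body": {
  "steps": [
    {"dx": -0.5,"dy": 0.1,"dz": 0,"wx": 0,"wy": 0,"wz": 0},
    {"dx": -1.0,"dy": 0.2,"dz": 0,"wx": 0,"wy": 0,"wz": 0}
  ]
}}

```text
clock: 2.5
ee_pos: [0.4418, -0.0121, 0.221]
tcp_rot: [0.753, 0.658, 0.001, 0.001]
wrist_force: [-0.4, -0.3, 0.6]
opening: 0.0854
gripper_force: 0.0
```

Call:
{"method": "carry_out", "body": {
  "steps": [
    {"dx": -0.4,"dy": 0,"dz": 0,"wx": 0,"wy": 0,"wz": 0},
    {"dx": -0.4,"dy": 0,"dz": 0,"wx": 0,"wy": 0,"wz": 0}
  ]
}}

```text
clock: 2.75
ee_pos: [0.4363, -0.0524, 0.2208]
tcp_rot: [0.755, 0.656, 0.0, 0.001]
wrist_force: [0.1, -0.6, 0.4]
opening: 0.0859
gripper_force: 0.0
```

Run:
```python
from h import *
p,d,m=look("wrist"); w=cloud(d,m)
cv2.imwrite("pics/w2.png",p); np.savez("w2.npz",p=p,d=d,w=w)
mv([.482,.265,.20],81.5)
for t in ["straight_bar","tapered_bar","test_plate"]:
    for b in robot.boxes_of("wrist",t)[:1]: print(t,b["confidence"],np.round(np.array(b["rect"])*[512,384,512,384]))
```

```text
shift [3.193 0.015 0.208] turn [ 0.001 -0.     0.018]
straight_bar 0.77 [302.  16. 368. 158.]
tapered_bar 0.86 [209.  57. 272. 188.]
test_plate 0.79 [244.  48. 326. 165.]
```

View pics/w2.png

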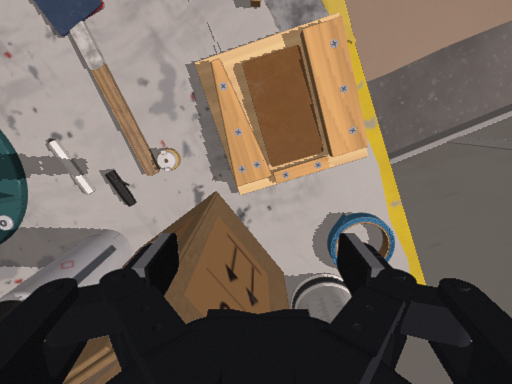

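The board is fully visible: open end at the top, tapered bar on the left (209–272), straight bar on the right (302–368), and the plate at (283,105). Next I'll fit the bars and the plate.

Run:
```python
from h import *
z=np.load("w2.npz"); p,w=z["p"].astype(int),z["w"]
reg=np.zeros(w.shape[:2],bool); reg[10:200,190:375]=1
hi=reg&(w[...,2]>.0265)&(w[...,2]<.036)
u=np.arange(512)[None,:]+0*w[...,2]; v=np.arange(384)[:,None]+0*w[...,2]
n,lab,st,ce=cv2.connectedComponentsWithStats(hi.astype(np.uint8),connectivity=4)
for i in range(1,n):
    if st[i,4]>600:
        a=w[lab==i]; print(st[i],np.median(a[:,2]),rect(a)); 
        hull=cv2.convexHull((a[:,:2]*1000).astype(np.float32)); print(cv2.approxPolyDP(hull,6,True)[:,0].round(1).tolist())
br=reg&(p.sum(2)<260)&(w[...,2]>.016)&(w[...,2]<.027)
n,lab,st,ce=cv2.connectedComponentsWithStats(br.astype(np.uint8)); i=1+st[1:,4].argmax()
a=w[lab==i]; print("plate",st[i],np.median(a[:,2]),rect(a))
```

```text
[ 302   16   66  141 5371] 0.030666847022544408 (array([542.2,  34.9]), array([ 46.6, 150. ]), 9.3)
[[575.4000244140625, -35.29999923706055], [553.0, 110.0999984741211], [508.3999938964844, 104.9000015258789], [531.0999755859375, -40.599998474121094]]
[ 210   58   62  128 3030] 0.030566802899439305 (array([417.5,  14.4]), array([ 47.3, 149.9]), 9.6)
[[450.1000061035156, -56.099998474121094], [411.79998779296875, 87.0], [400.0, 86.5999984741211], [406.29998779296875, -61.599998474121094]]
plate [ 243   45   80  121 5846] 0.022626969011513176 (array([479.6,  23.4]), array([ 70. , 128.4]), 8.4)
```

Call:
{"method": "carry_out", "body": {
  "steps": [
    {"dx": 0.5,"dy": 0,"dz": 0,"wx": 0,"wy": 0,"wz": 0},
    {"dx": 1.0,"dy": 0,"dz": 0.1,"wx": 0,"wy": 0,"wz": 0.02}
  ]
}}

```text
clock: 3.2
ee_pos: [0.4508, 0.0502, 0.211]
tcp_rot: [0.758, 0.653, 0.001, 0.001]
wrist_force: [-0.1, 0.1, 1.2]
opening: 0.0857
gripper_force: 0.0
```

Call:
{"method": "carry_out", "body": {
  "steps": [
    {"dx": 0.5,"dy": 0,"dz": 0,"wx": 0,"wy": 0,"wz": 0},
    {"dx": 1.0,"dy": 0,"dz": 0.1,"wx": 0,"wy": 0,"wz": 0}
  ]
}}

```text
clock: 3.45
ee_pos: [0.465, 0.1502, 0.2008]
tcp_rot: [0.757, 0.654, 0.001, 0.0]
wrist_force: [0.4, 0.3, 0.1]
opening: 0.0858
gripper_force: 0.0
```

Call:
{"method": "carry_out", "body": {
  "steps": [
    {"dx": 0.5,"dy": 0,"dz": 0.2,"wx": 0,"wy": 0,"wz": 0},
    {"dx": 1.0,"dy": 0,"dz": 0.5,"wx": 0,"wy": 0,"wz": 0},
    {"dx": 1.0,"dy": 0,"dz": 0.5,"wx": 0,"wy": 0,"wz": 0}
  ]
}}

```text
clock: 3.82
ee_pos: [0.4777, 0.2498, 0.1481]
tcp_rot: [0.756, 0.655, -0.001, -0.001]
wrist_force: [-0.5, -0.4, 0.1]
opening: 0.085
gripper_force: 0.0
```

Run:
```python
from h import *
s=robot.get_state(); print(s["ee_pos"])
mv([.4818,.267,.027],81.3,s)
```

```text
[0.47769238 0.24977678 0.14810334]
shift [0.177 0.02  1.211] turn [-0.007  0.002  0.019]
```

Call:
{"method": "carry_out", "body": {
  "steps": [
    {"dx": 0.18,"dy": 0.02,"dz": 0.4,"wx": 0,"wy": 0,"wz": 0.02},
    {"dx": 0.18,"dy": 0.02,"dz": 0.8,"wx": 0,"wy": 0,"wz": 0.02},
    {"dx": 0.18,"dy": 0.02,"dz": 0.9,"wx": 0,"wy": 0,"wz": 0.02}
  ]
}}

```text
clock: 4.2
ee_pos: [0.482, 0.2628, 0.0587]
tcp_rot: [0.761, 0.649, -0.002, -0.001]
wrist_force: [-0.2, 0.2, -0.3]
opening: 0.0857
gripper_force: 0.0
```

Call:
{"method": "carry_out", "body": {
  "steps": [
    {"dx": 0,"dy": 0,"dz": 0.15,"wx": 0,"wy": 0,"wz": 0},
    {"dx": 0,"dy": 0,"dz": 0.3,"wx": 0,"wy": 0,"wz": 0},
    {"dx": 0,"dy": 0,"dz": 0.3,"wx": 0,"wy": 0,"wz": 0}
  ]
}}

```text
clock: 4.58
ee_pos: [0.4839, 0.263, 0.0298]
tcp_rot: [0.761, 0.649, -0.001, -0.0]
wrist_force: [-1.0, 0.0, 0.3]
opening: 0.0853
gripper_force: 0.0
```

Run:
```python
from h import *
s=robot.get_state(); print(s["ee_pos"])
mv([.4818,.267,.027],81.3,s)
```

```text
[0.48392267 0.26300344 0.02979397]
shift [ 0.036 -0.027  0.028] turn [-0.002  0.001 -0.015]
```

Call:
{"method": "carry_out", "body": {
  "steps": [
    {"dx": 0.04,"dy": -0.03,"dz": 0.02,"wx": 0,"wy": 0,"wz": 0},
    {"dx": 0.04,"dy": -0.03,"dz": 0.02,"wx": 0,"wy": 0,"wz": 0}
  ]
}}

```text
clock: 4.82
ee_pos: [0.4821, 0.2682, 0.0287]
tcp_rot: [0.761, 0.649, 0.0, 0.0]
wrist_force: [-0.8, -0.4, -0.5]
opening: 0.0853
gripper_force: 0.0
```

Call:
{"method": "carry_out", "body": {
  "steps": [
    {"dx": 0,"dy": 0,"dz": 0,"wx": 0,"wy": 0,"wz": 0},
    {"dx": 0,"dy": 0,"dz": 0,"wx": 0,"wy": 0,"wz": 0},
    {"dx": 0,"dy": 0,"dz": 0,"wx": 0,"wy": 0,"wz": 0},
    {"dx": 0,"dy": 0,"dz": 0,"wx": 0,"wy": 0,"wz": 0},
    {"dx": 0,"dy": 0,"dz": 0,"wx": 0,"wy": 0,"wz": 0},
    {"dx": 0,"dy": 0,"dz": 0,"wx": 0,"wy": 0,"wz": 0},
    {"dx": 0,"dy": 0,"dz": 0,"wx": 0,"wy": 0,"wz": 0},
    {"dx": 0,"dy": 0,"dz": 0,"wx": 0,"wy": 0,"wz": 0}
  ],
  "gripper": -1,
  "force": 100
}}

```text
clock: 5.82
ee_pos: [0.4822, 0.2679, 0.0284]
tcp_rot: [0.761, 0.649, 0.0, 0.0]
wrist_force: [0.7, 0.0, 3.4]
opening: 0.0143
gripper_force: 97.5
```

Wedge is gripped (97 N). I'll lift it and take a quick look to check the wedge in hand.

Call:
{"method": "carry_out", "body": {
  "steps": [
    {"dx": 0,"dy": 0,"dz": -0.2,"wx": 0,"wy": 0,"wz": 0},
    {"dx": 0,"dy": 0,"dz": -0.6,"wx": 0,"wy": 0,"wz": 0},
    {"dx": 0,"dy": 0,"dz": -0.6,"wx": 0,"wy": 0,"wz": 0}
  ]
}}

```text
clock: 6.2
ee_pos: [0.4838, 0.2686, 0.0905]
tcp_rot: [0.761, 0.649, 0.002, 0.001]
wrist_force: [0.3, -0.3, -1.7]
opening: 0.0143
gripper_force: 97.5
```

```bash
cat >> h.py <<'E'
BY=np.radians(-80.65); EX=np.array([np.cos(BY),np.sin(BY)]); EY=np.array([-EX[1],EX[0]])
C=np.array([.4801,.0246]); G=0.1255   # board centre; TCP to nose along wedge
def tgt(nx,ny,z,dev=3.5):
    "TCP pose for nose at board (nx,ny) mm, axis dev deg"
    a=BY+np.radians(dev); n=C+EX*nx/1e3+EY*ny/1e3
    return [*(n-G*np.array([np.cos(a),np.sin(a)])),z], np.degrees(a)+180
def nose(s=None):
    s=s or robot.get_state(); x=R.from_quat(s["tcp_rot"]).as_matrix()[:2,0]; n=s["ee_pos"][:2]-G*x/np.hypot(*x)-C
    print("nose board",(n@EX*1e3).round(1),(n@EY*1e3).round(1),"dev",round(np.degrees(np.arctan2(-x[1],-x[0])-BY),2),"z",s["ee_pos"][2].round(4),"F",s["wrist_force"].round(1),"Fb",(s["wrist_force"][:2]@EX).round(1),(s["wrist_force"][:2]@EY).round(1),"open",round(s["opening"],4),"t",s["clock"])
    return s
E
python3 - <<'E'
from h import *
s=nose(); mv(*tgt(-55,-45.3,.088),s)
p,d,m=look("wrist"); w=cloud(d,m)
a=w[100:330,180:340].reshape(-1,3)
z0=np.array(s["ee_pos"])[2]-.0284
b=a[(a[:,2]>z0+.013)&(a[:,2]<z0+.022)]; print(len(b),rect(b),z0)
cv2.imwrite("pics/w3.png",p)
E
```

```text
nose board -121.1 3.6 dev -18.46 z 0.0905 F [ 0.3 -0.3 -1.7] Fb 0.4 0.2 open 0.0143 t 6.2
shift [-0.873 -0.723  0.02 ] turn [ 0.009 -0.003 -0.767]
1334 (array([478.7, 251.7]), array([84.4, 30. ]), 78.2) 0.062088457279960214
```

View pics/w3.png

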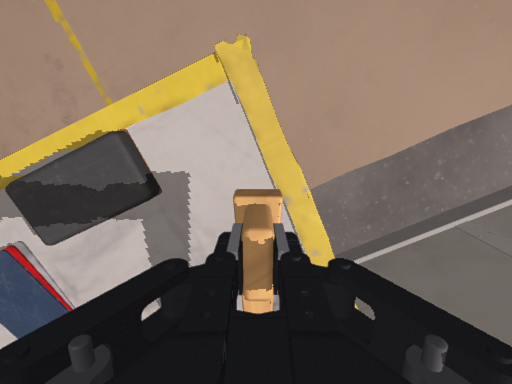

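The wedge sits straight between the pads (column ~258), rear edge at row 190. I'll move it above the gap.

Call:
{"method": "carry_out", "body": {
  "steps": [
    {"dx": -0.3,"dy": -0.25,"dz": 0,"wx": 0,"wy": 0,"wz": -0.25},
    {"dx": -0.6,"dy": -0.5,"dz": 0,"wx": 0,"wy": 0,"wz": -0.5},
    {"dx": -0.87,"dy": -0.72,"dz": 0,"wx": 0,"wy": 0,"wz": -0.77},
    {"dx": -0.87,"dy": -0.72,"dz": 0,"wx": 0,"wy": 0,"wz": -0.77},
    {"dx": -0.87,"dy": -0.72,"dz": 0,"wx": 0,"wy": 0,"wz": -0.77}
  ]
}}

```text
clock: 6.88
ee_pos: [0.3974, 0.1934, 0.0878]
tcp_rot: [0.623, 0.782, -0.0, -0.0]
wrist_force: [0.5, 1.0, -0.8]
opening: 0.0142
gripper_force: 97.6
```

Run:
```python
from h import *
s=nose(); mv(*tgt(-55,-45.3,.048),s)
p,d,m=look("top"); cv2.imwrite("pics/t2.png",cv2.resize(p[140:235,205:325],(720,570),interpolation=cv2.INTER_CUBIC))
p,d,m=look("scene"); cv2.imwrite("pics/s1.png",p)
```

```text
nose board -54.7 -46.4 dev 3.51 z 0.0878 F [ 0.5  1.  -0.8] Fb -0.9 0.7 open 0.0142 t 6.875
shift [0.002 0.012 0.398] turn [-0. -0.  0.]
```

View pics/t2.png

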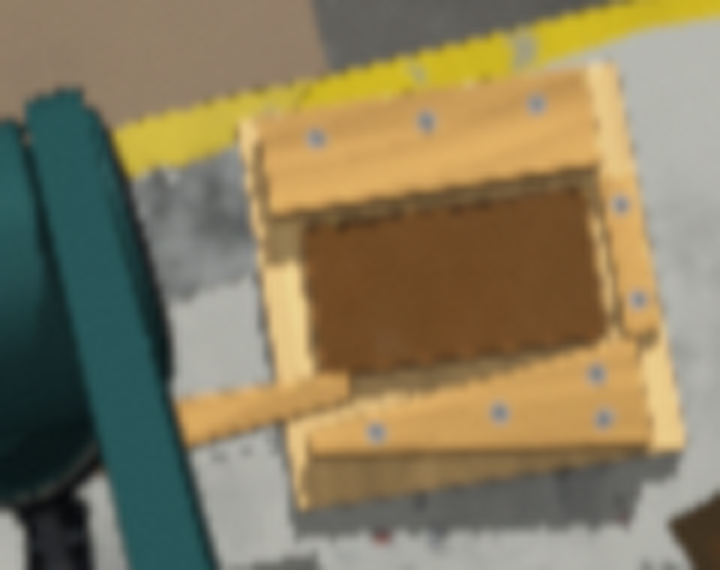

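View pics/s1.png

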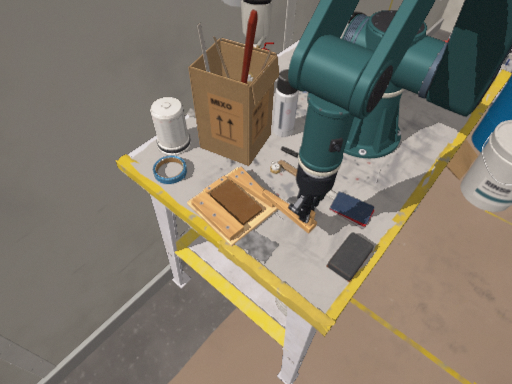

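The top view shows the nose over the gap at about (345,385) in the crop, seen high because of parallax. I'll check it metrically with the top depth while descending partway.

Call:
{"method": "carry_out", "body": {
  "steps": [
    {"dx": 0,"dy": 0.01,"dz": 0.15,"wx": 0,"wy": 0,"wz": 0},
    {"dx": 0,"dy": 0.01,"dz": 0.27,"wx": 0,"wy": 0,"wz": 0},
    {"dx": 0,"dy": 0.01,"dz": 0.27,"wx": 0,"wy": 0,"wz": 0}
  ]
}}

```text
clock: 7.35
ee_pos: [0.3976, 0.1935, 0.0603]
tcp_rot: [0.623, 0.782, -0.001, -0.001]
wrist_force: [0.4, -0.1, -0.2]
opening: 0.0147
gripper_force: 97.6
```

Run:
```python
from h import *
s=nose(); mv(*tgt(-55,-45.3,.0405),s)
p,d,m=look("top"); w=cloud(d,m)
def bd(a): q=a[:,:2]-C; return np.stack([q@EX,q@EY],1)*1e3
r=w[140:235,205:325].reshape(-1,3); q=bd(r); zt=s["ee_pos"][2]-.0284+.018
print(zt)
k=(abs(r[:,2]-zt)<.006)&(q[:,0]<-40)&(q[:,0]>-110)&(q[:,1]<-25)&(q[:,1]>-70)
a=q[k]; print("nose x max",np.percentile(a[:,0],97))
for x in (-100,-85,-70,-58):
    b=a[abs(a[:,0]-x)<6,1]; print(x,len(b),b.min().round(1),b.max().round(1))
# bars/plate in the same camera
k=(r[:,2]>.027)&(r[:,2]<.034)&(abs(q[:,0])<70)&(q[:,1]>30); print("straight inner",np.percentile(q[k,1],[1,99]))
k=(r[:,2]>.027)&(r[:,2]<.034)&(abs(q[:,0])<8)&(q[:,1]<-30); print("tapered x=0 y range",q[k,1].min(),q[k,1].max())
```

```text
nose board -54.8 -46.1 dev 3.6 z 0.0603 F [ 0.4 -0.1 -0.2] Fb 0.1 0.4 open 0.0147 t 7.35
shift [0.001 0.011 0.198] turn [-0.005  0.     0.003]
0.049892370584257856
nose x max -55.47046516518429
-100 31 -58.0 -40.7
-85 28 -55.9 -40.3
-70 26 -54.8 -40.6
-58 21 -52.7 -40.7
straight inner [40.21698872 85.96205396]
tapered x=0 y range -77.86112732350921 -48.172345463105195
```

Top camera agrees with the model to ~1 mm. I'll lay the nose down.

Call:
{"method": "carry_out", "body": {
  "steps": [
    {"dx": 0,"dy": 0.01,"dz": 0.1,"wx": 0,"wy": 0,"wz": 0},
    {"dx": 0,"dy": 0.01,"dz": 0.16,"wx": 0,"wy": 0,"wz": 0},
    {"dx": 0,"dy": 0.01,"dz": 0.2,"wx": 0,"wy": 0,"wz": 0},
    {"dx": 0,"dy": 0.01,"dz": 0.2,"wx": 0,"wy": 0,"wz": 0}
  ]
}}

```text
clock: 7.9
ee_pos: [0.3988, 0.1936, 0.041]
tcp_rot: [0.623, 0.782, -0.0, -0.0]
wrist_force: [0.4, 0.1, -0.3]
opening: 0.0145
gripper_force: 97.6
```

Run:
```python
from h import *
s=nose(); mv(*tgt(-20,-41.5,.0403),s)
```

```text
nose board -54.8 -44.9 dev 3.6 z 0.041 F [ 0.4  0.1 -0.3] Fb 0.0 0.4 open 0.0145 t 7.9
shift [-0.349  0.014  0.007] turn [-0.002  0.     0.003]
```

Call:
{"method": "carry_out", "body": {
  "steps": [
    {"dx": 0,"dy": 0,"dz": 0.008,"wx": 0,"wy": 0,"wz": 0},
    {"dx": 0,"dy": 0,"dz": 0.014,"wx": 0,"wy": 0,"wz": 0},
    {"dx": 0,"dy": 0,"dz": 0.014,"wx": 0,"wy": 0,"wz": 0}
  ]
}}

```text
clock: 8.28
ee_pos: [0.3992, 0.1939, 0.0401]
tcp_rot: [0.623, 0.782, 0.0, 0.0]
wrist_force: [0.1, 0.5, 1.4]
opening: 0.0144
gripper_force: 98.0
```

Call:
{"method": "carry_out", "body": {
  "steps": [
    {"dx": -0.08,"dy": 0.002,"dz": 0,"wx": 0,"wy": 0,"wz": 0},
    {"dx": -0.16,"dy": 0.004,"dz": 0,"wx": 0,"wy": 0,"wz": 0},
    {"dx": -0.24,"dy": 0.006,"dz": 0,"wx": 0,"wy": 0,"wz": 0},
    {"dx": -0.32,"dy": 0.008,"dz": 0,"wx": 0,"wy": 0,"wz": 0},
    {"dx": -0.4,"dy": 0.01,"dz": 0,"wx": 0,"wy": 0,"wz": 0},
    {"dx": -0.5,"dy": 0.012,"dz": 0,"wx": 0,"wy": 0,"wz": 0}
  ]
}}

```text
clock: 9.02
ee_pos: [0.4118, 0.1451, 0.0402]
tcp_rot: [0.623, 0.782, 0.0, -0.0]
wrist_force: [-2.8, 5.9, 9.4]
opening: 0.0145
gripper_force: 98.8
```

Run:
```python
from h import *
s=nose(); mv(*tgt(50,-36,.0401),s)
```

```text
nose board -4.7 -40.1 dev 3.54 z 0.0402 F [-2.8  5.9  9.4] Fb -6.3 -1.8 open 0.0145 t 9.025
shift [-0.549  0.008  0.001] turn [ 0.001 -0.001  0.001]
```

Call:
{"method": "carry_out", "body": {
  "steps": [
    {"dx": -0.06,"dy": 0.001,"dz": -0.004,"wx": 0,"wy": 0,"wz": 0},
    {"dx": -0.13,"dy": 0.002,"dz": -0.005,"wx": 0,"wy": 0,"wz": 0},
    {"dx": -0.2,"dy": 0.003,"dz": -0.005,"wx": 0,"wy": 0,"wz": 0},
    {"dx": -0.27,"dy": 0.004,"dz": -0.005,"wx": 0,"wy": 0,"wz": 0},
    {"dx": -0.34,"dy": 0.005,"dz": -0.005,"wx": 0,"wy": 0,"wz": 0},
    {"dx": -0.4,"dy": 0.006,"dz": -0.005,"wx": 0,"wy": 0,"wz": 0}
  ]
}}

```text
clock: 9.78
ee_pos: [0.4209, 0.106, 0.0404]
tcp_rot: [0.623, 0.782, -0.0, -0.0]
wrist_force: [-1.0, 3.2, 5.2]
opening: 0.0147
gripper_force: 98.3
```

Run:
```python
from h import *
s=nose(); mv(*tgt(50,-36,.0401),s)
```

```text
nose board 35.3 -37.3 dev 3.59 z 0.0404 F [-1.   3.2  5.2] Fb -3.3 -0.5 open 0.0147 t 9.775
shift [-0.148  0.006  0.003] turn [-0.001 -0.     0.003]
```

Low forces so far. I'll drive in further in small steps.

Call:
{"method": "carry_out", "body": {
  "steps": [
    {"dx": -0.03,"dy": 0.001,"dz": 0,"wx": 0,"wy": 0,"wz": 0},
    {"dx": -0.06,"dy": 0.002,"dz": 0,"wx": 0,"wy": 0,"wz": 0},
    {"dx": -0.09,"dy": 0.003,"dz": 0,"wx": 0,"wy": 0,"wz": 0},
    {"dx": -0.12,"dy": 0.004,"dz": 0,"wx": 0,"wy": 0,"wz": 0},
    {"dx": -0.14,"dy": 0.004,"dz": 0,"wx": 0,"wy": 0,"wz": 0}
  ]
}}

```text
clock: 10.4
ee_pos: [0.4247, 0.0927, 0.0404]
tcp_rot: [0.623, 0.782, 0.0, 0.0]
wrist_force: [-1.3, 3.8, 5.2]
opening: 0.0142
gripper_force: 98.3
```

Run:
```python
from h import *
s=nose(); mv(*tgt(50,-36,.0401),s)
```

```text
nose board 49.1 -35.8 dev 3.59 z 0.0404 F [-1.3  3.8  5.2] Fb -3.9 -0.6 open 0.0142 t 10.4
shift [-0.009 -0.001  0.003] turn [0.    0.    0.003]
```

Call:
{"method": "carry_out", "body": {
  "steps": [
    {"dx": -0.015,"dy": 0,"dz": 0,"wx": 0,"wy": 0,"wz": 0},
    {"dx": -0.03,"dy": 0,"dz": 0,"wx": 0,"wy": 0,"wz": 0},
    {"dx": -0.045,"dy": 0,"dz": 0,"wx": 0,"wy": 0,"wz": 0},
    {"dx": -0.05,"dy": 0,"dz": 0,"wx": 0,"wy": 0,"wz": 0}
  ]
}}

```text
clock: 10.9
ee_pos: [0.4249, 0.0914, 0.0405]
tcp_rot: [0.624, 0.781, 0.002, -0.002]
wrist_force: [-2.6, 31.6, 8.2]
opening: 0.0144
gripper_force: 98.9
```

Run:
```python
from h import *
s=nose()
```

```text
nose board 50.4 -36.1 dev 3.41 z 0.0405 F [-2.6 31.6  8.2] Fb -31.6 2.6 open 0.0144 t 10.9
```

It jammed at nose x = 50.4 with 32 N. I'll check that the plate is flush.

Run:
```python
from h import *
p,d,m=look("top"); w=cloud(d,m); pi=p.astype(int)
q=(w[...,:2]-C); b=np.stack([q@EX,q@EY],-1)*1e3
br=(pi.sum(2)<260)&(w[...,2]>.016)&(w[...,2]<.028)&(abs(b[...,0])<80)&(abs(b[...,1])<45)
a=b[br]; print("plate board",len(a),rect(a))
st=(w[...,2]>.027)&(w[...,2]<.034)&(b[...,1]>20)&(abs(b[...,0])<70)
for x in (-45,-15,15,45):
    f=lambda M: b[M&(abs(b[...,0]-x)<15)][:,1]
    print(x,"plate",np.percentile(f(br),[1,99]).round(1),"bar inner",np.percentile(f(st),1).round(1))
cv2.imwrite("pics/t3.png",cv2.resize(p[140:235,205:325],(720,570),interpolation=cv2.INTER_CUBIC)); nose()
```

```text
plate board 262 (array([54505.8,  6078. ]), array([70137.6, 30955.9]), 87.6)Traceback (most recent call last):
  File "<stdin>", line 9, in <module>
    return _quantile_unchecked(
        a, q, axis, out, overwrite_input, method, keepdims, weights)
    return _ureduce(a,
                    func=_quantile_ureduce_func,
    ...<5 lines>...
                    overwrite_input=overwrite_input,
                    method=method)
    r = func(a, **kwargs)
    result = _quantile(arr,
                       quantiles=q,
    ...<2 lines>...
                       out=out,
                       weights=wgt)
    slices_having_nans = np.isnan(arr[-1, ...])
                                  ~~~^^^^^^^^^
IndexError: index -1 is out of bounds for axis 0 with size 0
```

Call:
{"method": "carry_out", "body": {
  "steps": [
    {"dx": -0.01,"dy": 0,"dz": 0,"wx": 0,"wy": 0,"wz": 0},
    {"dx": -0.015,"dy": 0,"dz": 0,"wx": 0,"wy": 0,"wz": 0},
    {"dx": -0.015,"dy": 0,"dz": 0,"wx": 0,"wy": 0,"wz": 0}
  ]
}}

```text
clock: 11.32
ee_pos: [0.4249, 0.0913, 0.0406]
tcp_rot: [0.624, 0.781, 0.002, -0.003]
wrist_force: [-3.7, 39.2, 9.7]
opening: 0.0147
gripper_force: 99.0
```

Run:
```python
from h import *
nose()
p,d,m=look("scene"); w=cloud(d,m); pi=p.astype(int)
cv2.imwrite("pics/s2.png",cv2.resize(p[160:250,180:320],(798,513),interpolation=cv2.INTER_CUBIC))
t,_,_=look("top"); 
K=np.array(m["mtx"])
q=(w[...,:2]-C); b=np.stack([q@EX,q@EY],-1)*1e3
br=(pi.sum(2)<260)&(w[...,2]>.012)&(w[...,2]<.032)&(abs(b[...,0])<80)&(abs(b[...,1])<48)
a=b[br].astype(np.float32); print(len(a),cv2.minAreaRect(a))
```

```text
nose board 50.5 -36.2 dev 3.38 z 0.0406 F [-3.7 39.2  9.7] Fb -39.3 2.7 open 0.0147 t 11.325
133 ((-7.970237731933594, 28.66583251953125), (143.63987731933594, 58.36940002441406), 25.641311645507812)
```

View pics/s2.png

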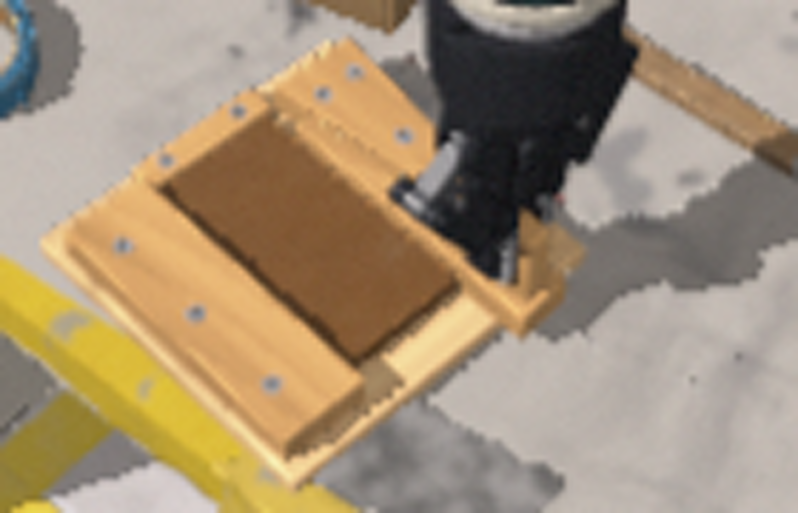

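The scene crop shows the wedge (about (400,230)) along the plate's whole side. The plate lies parallel to and against the straight bar (edge from (165,185) to (355,360)). The nose stopped at board x = 50.5 under 39 N, which matches the jam position given for a flush plate.

```bash
python3 -c "
from h import *
print(robot.close_job())"
```

```text
the job is handed in; nothing more can be done
None
```

The wedge is jammed between the plate and the tapered bar, nose at board x ≈ 50 mm under about 39 N and still gripped, and the job is handed in; the plate looks flush against the straight bar (jam position and camera view agree, but the arm hid most of it from the top camera).

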